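# Refill the wax warmer

## Robot

A 7-joint arm with a two-finger parallel gripper is mounted at the origin on the work surface. World frame = base frame: x ahead of the robot, y to its left, z up, the work surface at z = 0. Lengths are in m, angles in degrees, forces in N, time in s.
With the tool pointing down it reaches from about 0.35 to 0.9 m from the base axis. Payload 8.1 kg.
Tool frame: the origin (TCP) lies at the very end of the fingers, on their centre line; the grasp point (between the pads) lies 19 mm behind it; x points along the fingers, z is the direction in which the jaws open and shut, and the axes are right-handed (so a half turn about x gives the same grasp; the last joint's range is limited). The gripper opens to 92 mm and grips with 3 to 60 N. Pads are 19 mm wide; open, the fingers measure 130 mm over their backs; the gripper's body (75 mm by 190 mm) begins 47 mm behind the grasp point.
Start: joints at [-76.295, 24.895, 1.432, 90.138, -0.665, 64.973, -4.303], TCP at [0.21, 0.589, 0.227] pointing down, gripper open.
Joint ranges: [-149.89, 149.89], [-25.12, 119.58], [-72.63, 75.52], [4.76, 147.25], [-75.54, 255.54], [6.69, 114.76], [-157.13, 157.13]. Speed limits (degrees/s): [127.2, 127.2, 172.46, 172.46, 180, 180, 180].

## Interface

Orientations are given as a 3x3 rotation matrix whose columns are the frame's x, y, z axes.
In Python, from rig import robot, eyes, job gives the robot as it stands. The module is installed in compiled form; this text tells all that it offers. Calls block until the motion is done:
- robot.move_ptp(position, orientation): joint-space move of the TCP to a pose.
- robot.move_linear(position, attitude=None, feed=0.15, until_force=None): straight line of the TCP; attitude=None keeps the orientation; feed is the mean speed in m/s. With until_force (N) it stops when the force on the tool has changed by that much, and returns True; else False.
- robot.move_joints(angles): joint-space move.
- robot.set_gripper(opening, f_grip=None): finger opening in m; f_grip is the grip in N (None keeps the last); returns when the fingers have stopped.
- robot.dwell(seconds).
- robot.inverse_kinematics(position, orientation): joint angles nearest the present ones, or None.
- eyes.grab_frame(name): name is "scene" or "top"; returns a dict with "pixels" (480x640x3 uint8, red, green, blue), "mtx" (3x3 intrinsics, pixels), "rvec" (rotation vector, rad) and "tvec" (3), from world to camera coordinates, as OpenCV has them. Camera axes: x right, y down, z forward; pixel columns grow to the right and rows downward; lengths in m; the calibration is good to about 2 mm. A picture is of the moment at which its call begins. There is no depth.
A pose or a line that the arm cannot do raises robot.PlanningError and nothing moves.
- job.hand_in(): hands the job in, once; it reports no verdict.
Readings, each from a call of its own:
- robot.get_clock(): time.
- robot.get_qpos(): joint angles.
- robot.get_qvel(): joint speeds.
- robot.get_effort(): joint torques, N m.
- robot.get_ee_pos(): TCP position.
- robot.get_ee_rot(): TCP orientation.
- robot.get_wrist_force(): force on the tool from outside, world axes, zero at the start.
- robot.get_moment(): the same for the moment, N m.
- robot.get_opening(): finger opening in m.
Only numpy, scipy, OpenCV 4.12 (cv2) and the standard library are available. Lean on these libraries where they do the work, as an engineer would, in place of code of your own. Each camera call takes 0.05 s, during which the arm holds its last target. There are 200 camera calls.

## Task

On the craft shop's workshop counter, load the wax warmer: the pot and its lid are hot, so never touch either with the gripper. Hold the lid lifter to take the lid off by its loop, keeping the lid balanced and level, and rest it on the cork trivet; then tip the tray over the pot so that its wax blocks slide in, and put any block lying loose on the counter into the pot too. When every block is in the pot, put the lid back on with the lifter, well seated, hang the lifter back in its stand, have the empty tray standing on the counter clear of the pot and trivet, and leave the jar, tin and mug alone.

Things in the scene. Friction and masses are not known exactly. Their poses are not given: they have to be found in the camera images.
- pot: hot wax warmer, fixed to the counter: a round steel pot with a black foot and a red dial. 160 mm across at the rim (176 mm at the foot), wall 4 mm, rim 100 mm above the counter, inner floor at 12 mm. Origin: centre of its underside, z up
- pot_rim (a point): centre of the pot's mouth, at rim height
- trivet: round cork trivet, fixed: 170 mm across, 12 mm thick, flat top. Origin: centre of its underside
- lid: red round pot lid, 176 mm across, 6 mm thick, about 0.3 kg, loose; at the start on the pot. A boss underneath, 132 mm across, 8 mm deep, drops into the pot's mouth (8 mm play all round) or stands on the trivet. A steel loop handle stands on top in the lid's y-z plane. Origin: centre of the rim's underside: level with the pot's rim when seated, 20 mm above the counter on the trivet
- lid_loop (a point): underside of the peak of the lid's loop, on the lid's axis, 52 mm above its origin (46 mm above its top face): where a hook lifts. The loop is an arch of 8 mm bar, 80 mm wide at the foot; a hook enters it level along the lid's x, from either side
- lifter: lid lifter, 0.15 kg, loose: an orange bar handle 150 mm long (its x), 16 mm wide (y), 24 mm high (z), with a steel hook of 8 mm rod below, in its x-z plane: a stem at x = -20 mm goes down to a V, open upwards, lowest right under the handle's middle, with its tip at x = +20 mm. Origin: middle of the handle; grip there from above, fingers closing along y
- lifter_hook (a point): upper side of the bottom of the lifter's V, 85 mm straight below the handle's middle: where a loop comes to rest. The top of the V's tip is 14 mm higher than this, the rod's lowest underside 8 mm lower
- stand: wooden lifter stand, fixed: base 160 x 70 mm, 10 mm thick, two posts 100 mm apart along its x, with upward-open notches (24 mm wide at the bottom, wider at the top, 20 mm deep) in which the lifter's handle lies along the stand's x, hook hanging free between the posts, tip to the stand's +x. Origin: centre of its underside
- stand_rest (a point): where the middle of the lifter's handle lies in the stand, 130 mm above the counter
- tray: aluminium scoop tray, 0.3 kg, loose: floor 200 mm (x) by 130 mm (y), 4 mm thick, slippery; walls 30 mm high at the back (-x) and sides, open at the front (+x), where blocks slide out when it is tipped more than about 25 degrees. A blue bar handle bridges it along y. Origin: centre of its underside
- tray_grip (a point): middle of the tray's blue bar (130 mm long, 14 mm thick along x, 22 mm high), 10 mm behind the tray's origin and 85 mm above its underside: grip here from above, fingers closing along the tray's x
- tray_lip (a point): middle of the tray's open front edge, 100 mm ahead of the origin
- wax1: yellow wax block, 64 mm (x) x 34 mm (y) x 22 mm (z), rounded, 0.05 kg, slippery; origin: centre of its underside. At the start on the tray; may be absent
- wax2: pink wax block, 64 mm (x) x 34 mm (y) x 22 mm (z), rounded, 0.05 kg, slippery; origin: centre of its underside. At the start on the tray; may be absent
- wax3: green wax block, 64 mm (x) x 34 mm (y) x 22 mm (z), rounded, 0.05 kg, slippery; origin: centre of its underside. At the start on the tray; may be absent
- wax4: violet wax block, 64 mm (x) x 34 mm (y) x 22 mm (z), rounded, 0.05 kg, slippery; origin: centre of its underside. At the start loose on the counter; may be absent
- wax5: cream wax block, 64 mm (x) x 34 mm (y) x 22 mm (z), rounded, 0.05 kg, slippery; origin: centre of its underside. At the start loose on the counter; may be absent
- jar: amber glass jar, 72 mm across, 100 mm high; leave it alone
- tin: tin with a green label, 80 mm across, 90 mm high; leave it alone
- mug: blue mug, 80 mm across, 90 mm high; leave it alone
Mind the look-alikes: they are no part of the job. There is more than one size of the lifter; the job needs the largest.

How it is judged (in metres and radians):
On the way, in this order (a step that is already met when the one before it is completed fails the run):
1. the lid rests flat on the trivet (horizontal distance between lid and trivet below 0.05 m and z of lid in the frame of trivet below 0.026 m and angle between lid's own z axis and vertical below 0.1 rad and linear speed of lid below 0.03 m/s and contact force between lifter and lid below 0.3 N), for 0.2 s.
2. the tray is being tipped with its open front over the pot, the lid lying on the trivet (horizontal distance between lid and trivet below 0.05 m and z of lid in the frame of trivet below 0.026 m and angle between lid's own z axis and vertical below 0.1 rad and linear speed of lid below 0.03 m/s and angle between tray's own z axis and vertical above 0.2 rad and horizontal distance between tray_lip and pot_rim below 0.12 m and z of tray_lip in the frame of pot above 0.07 m).
3. every wax block is in the pot, the lid still on the trivet (horizontal distance between each of wax1, wax2, wax3, wax4, wax5 and pot below 0.078 m and z of each of wax1, wax2, wax3, wax4, wax5 in the frame of pot below 0.09 m and horizontal distance between lid and trivet below 0.05 m and z of lid in the frame of trivet below 0.026 m and angle between lid's own z axis and vertical below 0.1 rad and linear speed of lid below 0.03 m/s), for 0.2 s.
At the end, for the whole second after the job is handed in: every wax block is in the pot, below its rim; lid flat on the pot within 16 mm of centred; lifter lying in its stand (within 30 mm, 8 degrees); empty tray level on the counter, its middle over 120 mm from those of pot and trivet; all at rest (horizontal distance between each of wax1, wax2, wax3, wax4, wax5 and pot below 0.078 m and z of each of wax1, wax2, wax3, wax4, wax5 in the frame of pot below 0.09 m and horizontal distance between lid and pot below 0.016 m and z of lid in the frame of pot between 0.094 and 0.104 m and angle between each of lid, tray's own z axis and vertical below 0.06 rad and distance between lifter and stand_rest below 0.03 m and angle between lifter's own z axis and vertical below 0.15 rad and angle between the x axis of lifter and the x axis of stand, either way round below 0.15 rad and height (world z) of tray between -0.01 and 0.01 m and horizontal distance between tray and pot above 0.12 m and horizontal distance between tray and trivet above 0.12 m and linear speed of each of lid, lifter, tray below 0.03 m/s); the robot touches nothing.
It fails at once if the gripper or arm touches the hot lid (contact force between any of the fingers, the arm and lid above 0.5 N).
It fails at once if the gripper or arm touches the hot pot (contact force between any of the fingers, the arm and pot above 0.5 N).
It fails at once if the lid is tilted more than 23 degrees (angle between lid's own z axis and vertical above 0.4 rad).
It fails at once if the jar, tin or mug is moved more than 40 mm or knocked over (distance of any of jar, tin, mug from where it was at the start of the episode above 0.04 m or angle between any of jar, tin, mug's own z axis and vertical above 0.5 rad).
Of wax1, wax2, wax3, wax4, wax5 only 3 to 5 are there at a start; the rules pass over those that are not, and their reading is None.
At some moment in a run one of wax1, wax2, wax3, wax4, wax5 may be knocked a few centimetres aside while the robot is not near it.
It also fails if it takes over 210 s, if anything falls off the work surface, if the arm or the gripper's body presses on something with over 40 N, if the wrist force passes 120 N, or if a joint passes its speed limit or range.

## Working session

There is one attempt and no reset: what is moved stays moved. The work goes in short steps, each a Python script; the robot and the scene stay as the last script left them, time stands still between calls to the robot, and variables do not carry over. Pictures are saved under pics/ and viewed, about 12 in all and at most 16, crops included, and the job is handed in when it is done.

```bash
mkdir -p pics; cat > h.py <<'E'
import numpy as np, cv2
from rig import robot, eyes, job
def grab(n,save=None):
    f=eyes.grab_frame(n)
    if save: cv2.imwrite('pics/'+save+'.png',f['pixels'][:,:,::-1])
    return f
def ray(f,px,z):
    R=cv2.Rodrigues(np.array(f['rvec'],float))[0];t=np.array(f['tvec'],float).ravel()
    c=-R.T@t; d=R.T@np.linalg.inv(f['mtx'])@np.array([px[0],px[1],1.])
    return c+d*(z-c[2])/d[2]
def proj(f,P):
    return cv2.projectPoints(np.array(P,float).reshape(-1,1,3),np.array(f['rvec'],float),np.array(f['tvec'],float),np.array(f['mtx'],float),None)[0].reshape(-1,2)
def down(a):
    """tool x down, jaw axis (tool z) at angle a deg in the xy plane"""
    a=np.radians(a); x=np.array([0,0,-1.]); z=np.array([np.cos(a),np.sin(a),0]); return np.column_stack([x,np.cross(z,x),z])
E
python3 - <<'E'
from h import *
for n in ('scene','top'):
    f=grab(n,n+'0'); R=cv2.Rodrigues(np.array(f['rvec'],float))[0]
    print(n,-R.T@np.array(f['tvec']).ravel(),f['mtx'][0][0])
E
```

```text
scene [1.14438998 0.52557183 1.10297109] 446.3124871911787
top [ 0.39481546 -0.0916167   1.39207077] 576.8338630305622
```

View pics/scene0.png

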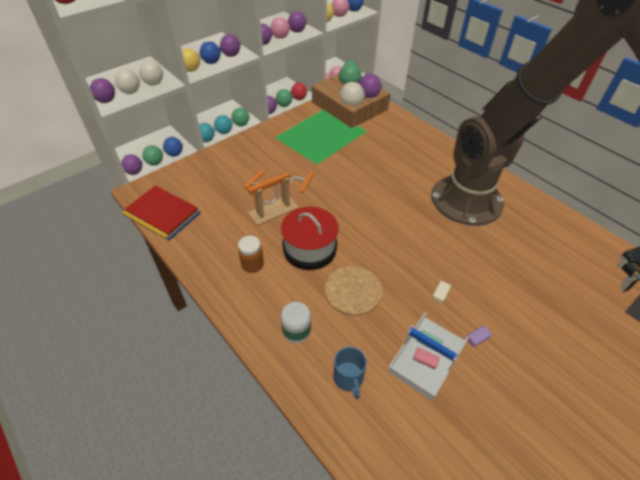

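View pics/top0.png

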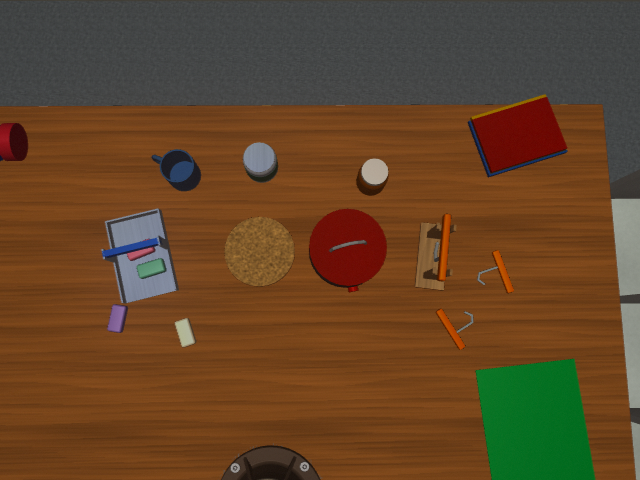

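The top view shows the trivet at (259,251), the lid and pot at (348,247), the stand at (432,256) and the tray at (141,255). Pink and green blocks are on the tray; violet (117,319) and cream (185,332) lie loose.

There are three orange lifters: one in the stand at (445,247), and two lying on the counter at (503,271) and (451,329). The stand one looks largest. I'll confirm with a crop and measure.

```bash
python3 - <<'E'
from h import *
t=grab('top');s=grab('scene')
a=cv2.resize(t['pixels'][200:310,95:195],(400,440),interpolation=3)
b=cv2.resize(t['pixels'][205:355,400:520],(352,440),interpolation=3)
c=cv2.resize(s['pixels'][310:400,380:500],(400,300),interpolation=3)[:150*2]
top=np.hstack([a,b]); 
cv2.imwrite('pics/crop1.png',top[:,:,::-1]); 
d=cv2.resize(s['pixels'][165:225,240:320],(352,264),interpolation=3); c=cv2.resize(c,(400,264))
cv2.imwrite('pics/crop2.png',np.hstack([c,d])[:,:,::-1])
def blobs(f,lo,hi,amin=60):
    h=cv2.cvtColor(f['pixels'],cv2.COLOR_RGB2HSV); m=cv2.inRange(h,lo,hi)
    n,l,st,c=cv2.connectedComponentsWithStats(m)
    for i in range(1,n):
        if st[i,4]>=amin:
            ys,xs=np.where(l==i); yield cv2.minAreaRect(np.column_stack([xs,ys]).astype(np.float32)),st[i,4]
for nm,lo,hi,z in [('orange',(4,200,150),(12,255,255),.0),('blue',(105,150,60),(125,255,255),.085),('violet',(128,60,80),(150,255,255),.022),('cream',(20,20,170),(35,120,255),.022),('yellow',(22,140,150),(32,255,255),.03),('pink',(165,80,120),(180,170,255),.026),('green',(60,60,60),(85,200,255),.026),('lid',(0,200,60),(4,255,255),.106)]:
    for r,A in blobs(t,lo,hi):
        bx=cv2.boxPoints(r); P=[ray(t,p,z)[:2] for p in bx]
        L=np.linalg.norm(P[1]-P[0]),np.linalg.norm(P[2]-P[1]); e=(P[1]-P[0]) if L[0]>L[1] else P[2]-P[1]
        print(nm,np.round(r[0]),A,'xy',np.round(np.mean(P,0),3),'size',np.round(L,3),'ang',round(np.degrees(np.arctan2(e[1],e[0])),1))
for nm,p,z in [('trivet',(259,251),.012),('lid',(347.5,247.5),.106),('jar',(374,172),.1),('tin',(260,158),.09),('mug',(178,165),.09)]: print(nm,ray(t,p,z).round(3))
E
```

```text
orange [445. 247.] 177 xy [ 0.582 -0.426] size [0.162 0.015] ang -7.8
orange [504. 271.] 108 xy [ 0.522 -0.569] size [0.007 0.105] ang -162.2
orange [450. 329.] 213 xy [ 0.383 -0.431] size [0.015 0.105] ang -149.2
blue [511. 158.] 267 xy [ 0.781 -0.571] size [0.114 0.239] ang -107.9
blue [130. 247.] 349 xy [0.575 0.314] size [0.125 0.015] ang -76.5
violet [116. 318.] 354 xy [0.417 0.358] size [0.062 0.031] ang -10.2
cream [184. 332.] 271 xy [0.382 0.2  ] size [0.026 0.056] ang -161.7
pink [140. 253.] 144 xy [0.568 0.307] size [0.061 0.016] ang -76.1
green [151. 268.] 370 xy [0.533 0.281] size [0.063 0.033] ang -73.0
lid [519. 134.] 4364 xy [ 0.832 -0.586] size [0.198 0.134] ang -72.4
lid [347. 247.] 4451 xy [ 0.569 -0.179] size [0.173 0.173] ang -90.4
trivet [0.573 0.027 0.012]
lid [ 0.567 -0.18   0.106]
jar [ 0.743 -0.245  0.1  ]
tin [0.781 0.019 0.09 ]
mug [0.765 0.208 0.09 ]
```

View pics/crop1.png

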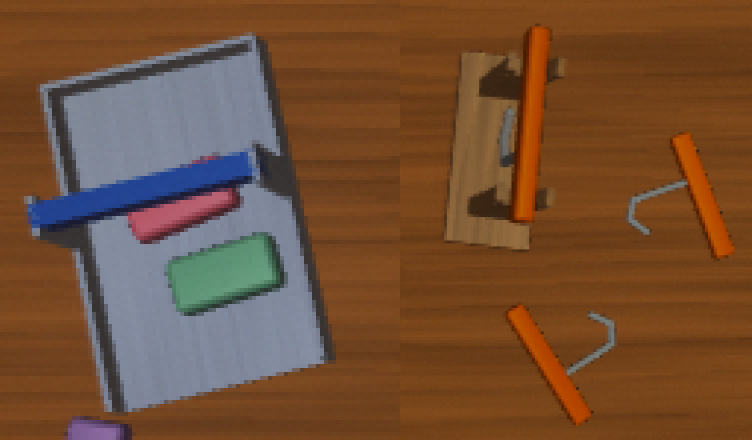

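View pics/crop2.png

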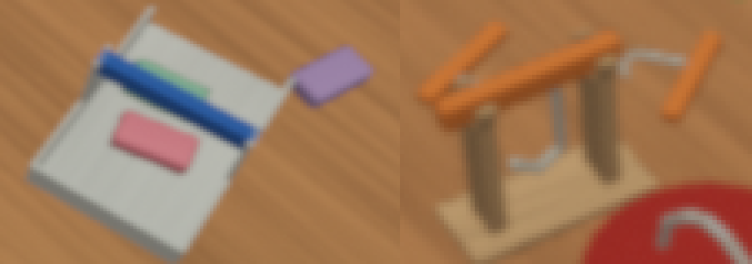

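The stand's lifter is the largest: its handle works out at about 146 mm at its own height, against 105 mm for the other two. It points its tip to world +x. The tray's open front faces the robot and carries pink and green; there is no yellow. I'll refine the loop and handle lines, then fetch the lifter.

```bash
cat >> h.py <<'E'
def comp(f,lo,hi,box):
    """pixels (x,y) of the largest blob in HSV range inside box x0,y0,x1,y1"""
    x0,y0,x1,y1=[int(v) for v in box]
    m=cv2.inRange(cv2.cvtColor(f['pixels'][y0:y1,x0:x1].copy(),cv2.COLOR_RGB2HSV),lo,hi)
    n,l,st,c=cv2.connectedComponentsWithStats(m)
    if n<2: return np.zeros((0,2),np.float32)
    i=1+np.argmax(st[1:,4]); ys,xs=np.where(l==i)
    return np.column_stack([xs+x0,ys+y0]).astype(np.float32)
def line(f,P,z):
    """mid and axis angle (deg) of an elongated blob on plane z"""
    W=np.array([ray(f,p,z)[:2] for p in P],np.float32)
    vx,vy,_,_=cv2.fitLine(W,cv2.DIST_HUBER,0,.01,.01).ravel()
    d=np.array([vx,vy]); s=(W-W.mean(0))@d
    return W.mean(0)+d*(s.max()+s.min())/2, np.degrees(np.arctan2(vy,vx)), s.max()-s.min()
def goto(p,a,lin=False,feed=.15,**k):
    """tool down at p, jaw axis at a or a+180, whichever keeps joint 7 nearer its middle"""
    c=[(abs(q[6]),b) for b in (a,a+180) for q in [robot.inverse_kinematics(p,down(b))] if q is not None]
    R=down(min(c)[1])
    return robot.move_linear(p,R,feed=feed,**k) if lin else robot.move_ptp(p,R)
def lin(p,feed=.15,**k): return robot.move_linear(np.array(p,float),feed=feed,**k)
def state(): print('t',round(robot.get_clock(),1),'tcp',np.round(robot.get_ee_pos(),3),'open',round(robot.get_opening(),4),'F',np.round(robot.get_wrist_force(),1))
E
python3 - <<'E'
from h import *
t=grab('top')
P=comp(t,(4,180,120),(14,255,255),(425,205,460,290)); print('handle',line(t,P,.142))
P=comp(t,(0,0,90),(180,110,255),(320,225,375,262)); print('loop',len(P),line(t,P,.15), P.min(0),P.max(0))
P=comp(t,(5,40,60),(25,200,255),(410,215,450,295)); r=cv2.minAreaRect(P); print('stand',r,[ray(t,p,.01)[:2].round(3) for p in cv2.boxPoints(r)])
s=grab('scene')
P=comp(s,(4,180,120),(14,255,255),(245,170,295,195)); a=P.min(0),P.max(0); c=P.mean(0)
# two-view: intersect the scene ray of the handle centroid with z planes
for z in (.12,.13,.14): print(z,ray(s,c,z).round(3))
state()
E
```

```text
handle (array([ 0.57276046, -0.392065  ], dtype=float32), np.float32(0.8911247), np.float32(0.16740085))
loop 92 (array([ 0.569373  , -0.17906888], dtype=float32), np.float32(-77.352806), np.float32(0.070475265)) [333. 240.] [364. 249.]
stand ((429.5, 254.5), (79.0, 39.0), 90.0) [array([ 0.659, -0.341]), array([ 0.658, -0.437]), array([ 0.465, -0.428]), array([ 0.466, -0.335])]
0.12 [ 0.57  -0.417  0.12 ]
0.13 [ 0.575 -0.407  0.13 ]
0.14 [ 0.581 -0.398  0.14 ]
t 0.3 tcp [0.209 0.589 0.226] open 0.0918 F [-0.4 -0.3  0.3]
```

```bash
python3 - <<'E'
from h import *
t=grab('top');s=grab('scene')
for lo in [(4,200,150),(4,225,170)]:
    P=comp(t,lo,(12,255,255),(425,205,460,290)); print('handle',len(P),line(t,P,.142))
    P=comp(s,lo,(12,255,255),(245,165,295,200)); print('scene',len(P),P.min(0),P.max(0),[ray(s,P.mean(0),z)[:2].round(3) for z in (.125,.135)])
c=[ray(t,p,.01)[:2].round(3) for p in [(420.5,222.7),(415.3,286.8),(443.6,289.6)]]; print(c,'stand centre',(c[0]+c[2])/2,np.degrees(np.arctan2(*(c[0]-c[1])[::-1])))
ends=[ray(t,(400+x/2.933-400/2.933,205+y/2.933),.142)[:2] for x,y in [(538,27),(522,220)]]; print('ends',ends,np.mean(ends,0),np.degrees(np.arctan2(*(ends[0]-ends[1])[::-1])))
E
```

```text
handle 169 (array([ 0.56268805, -0.39421555], dtype=float32), np.float32(-6.6871324), np.float32(0.1457083))Traceback (most recent call last):
  File "<stdin>", line 5, in <module>
    return umr_minimum(a, axis, None, out, keepdims, initial, where)
ValueError: zero-size array to reduction operation minimum which has no identity
```

```bash
python3 - <<'E'
from h import *
a=-5.5; x,y=.563,-.393
robot.move_joints([-40,25,1,90,0,65,-4]) if False else None
goto([.45,0.1,.35],a+90); goto([x,y,.30],a+90)
robot.set_gripper(.06,30)
goto([x,y,.117],a+90,lin=True,feed=.12); state()
robot.set_gripper(0,35); state()
print(robot.get_qpos())
lin([x,y,.25],feed=.1); state()
grab('scene','lift1'); f=grab('top')
s=cv2.imread('pics/lift1.png')[120:320,200:400]; tt=f['pixels'][180:300,360:480,::-1]
cv2.imwrite('pics/l1.png',np.hstack([cv2.resize(s,(400,400)),cv2.resize(tt,(400,400))]))
E
```

```text
t 6.6 tcp [ 0.563 -0.393  0.118] open 0.0599 F [ 0.2  0.3 -0.4]
t 7.4 tcp [ 0.563 -0.393  0.117] open 0.0157 F [-0.3  0.4  0.3]
[ -4.87450887  53.16661469  68.08933975  90.80443003 -51.28175725
  72.12053626 -23.27544345]
t 8.9 tcp [ 0.563 -0.393  0.249] open 0.0154 F [ 0.5  0.4 -1.4]
```

View pics/l1.png

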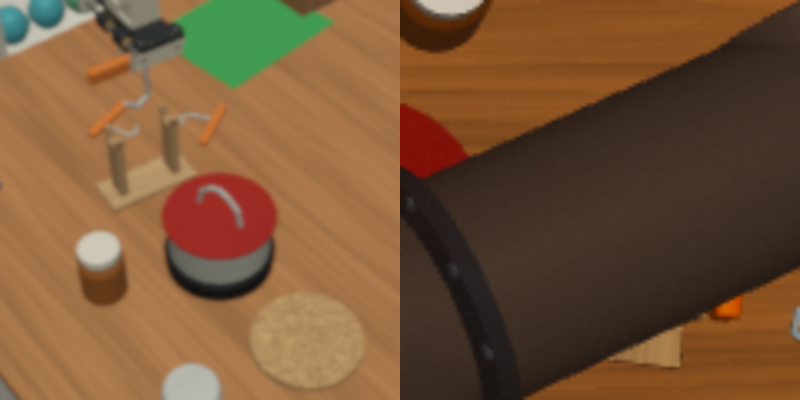

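The lifter is held: the opening reads 15.4 mm and the load is 1.5 N. The elbow is swung far out (j3 = 68), so I'll go back to an elbow-up posture before approaching the loop.

```bash
python3 - <<'E'
from h import *
lin([.55,-.38,.40],feed=.2)
robot.move_joints([20,15,0,90,0,75,-10]); state(); print(robot.get_ee_rot().round(2).tolist())
A=13.; d=np.array([np.cos(np.radians(A)),np.sin(np.radians(A))]); c=np.array([.567,-.180])
p=c-.075*d
goto([*p,.35],A+90); print(robot.get_qpos().round(0)); state()
g=.013  # TCP is 13 mm below the handle's middle
h=.126
goto([*p,h+.085-g],A+90,lin=True,feed=.12); state()
grab('scene','a1'); f=grab('top')
s=cv2.imread('pics/a1.png')[150:290,230:400]
cv2.imwrite('pics/a1c.png',cv2.resize(s,(680,560),interpolation=3))
E
```

```text
t 11.1 tcp [ 0.505 -0.242  0.329] open 0.0156 F [-0.1 -0.8 -1.5]
[[-0.0, 0.5, 0.86], [0.0, 0.86, -0.5], [-1.0, -0.0, -0.0]]
[ 11.  12.   6.  92.  -1.  77. -60.]
t 11.9 tcp [ 0.494 -0.197  0.349] open 0.0154 F [-0.2 -1.3 -0.9]
t 13.4 tcp [ 0.494 -0.197  0.199] open 0.0155 F [ 0.6 -0.2 -0.6]
```

View pics/a1c.png

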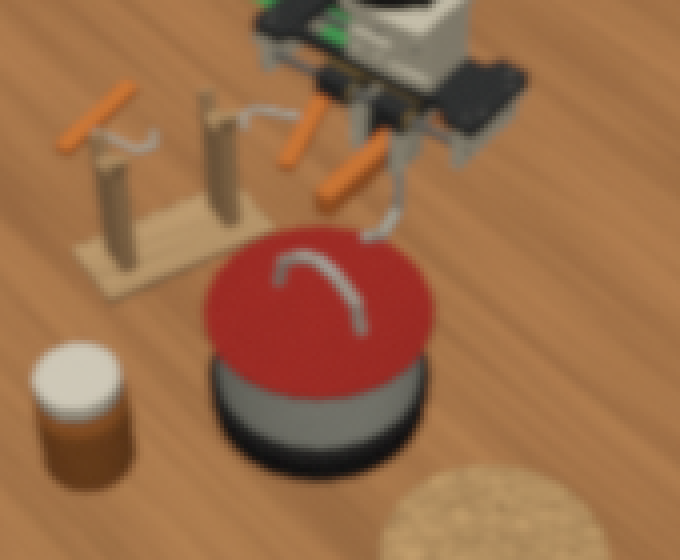

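The hook tip (crop ≈ 370,237) points at the loop (300–360, 255–330). Moving in and lifting gently.

```bash
python3 - <<'E'
from h import *
A=13.; d=np.array([np.cos(np.radians(A)),np.sin(np.radians(A))]); c=np.array([.567,-.180])
z=robot.get_ee_pos()[2]
r=lin([*c,z],feed=.05,until_force=4); print('hit',r); state()
if not r:
    r=lin([*c,z+.022],feed=.02); state()
    grab('scene','b1'); s=cv2.imread('pics/b1.png')[150:290,230:400]
    cv2.imwrite('pics/b1c.png',cv2.resize(s,(680,560),interpolation=3))
E
```

```text
hit False
t 15.1 tcp [ 0.567 -0.18   0.199] open 0.0159 F [-0.   0.8 -1.1]
t 16.4 tcp [ 0.567 -0.18   0.22 ] open 0.0155 F [ 0.6  1.2 -3.5]
```

View pics/b1c.png

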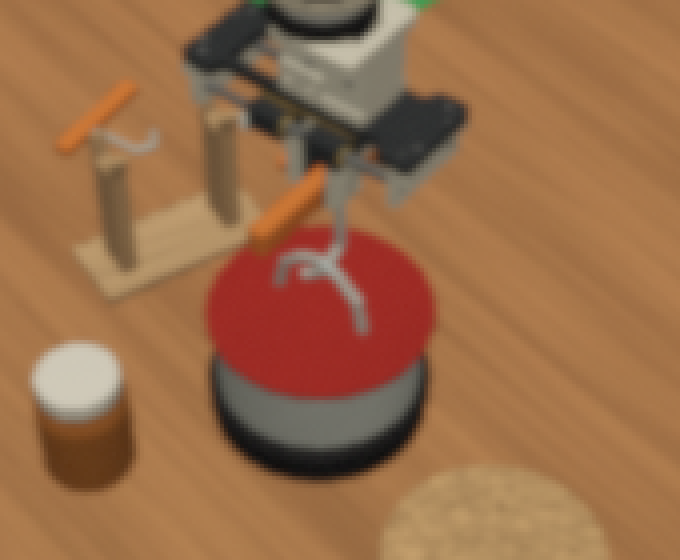

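```bash
python3 - <<'E'
from h import *
p=robot.get_ee_pos()
lin([*p[:2],.230],feed=.02);state()
lin([*p[:2],.250],feed=.03);state()
robot.dwell(.3)
grab('scene','b2'); s=cv2.imread('pics/b2.png')[130:290,220:400]
cv2.imwrite('pics/b2c.png',cv2.resize(s,(675,600),interpolation=3))
E
```

```text
t 17.0 tcp [ 0.567 -0.18   0.23 ] open 0.0159 F [-0.1  0.2 -5. ]
t 17.8 tcp [ 0.567 -0.18   0.25 ] open 0.0154 F [ 0.1 -0.1 -5.4]
```

View pics/b2c.png

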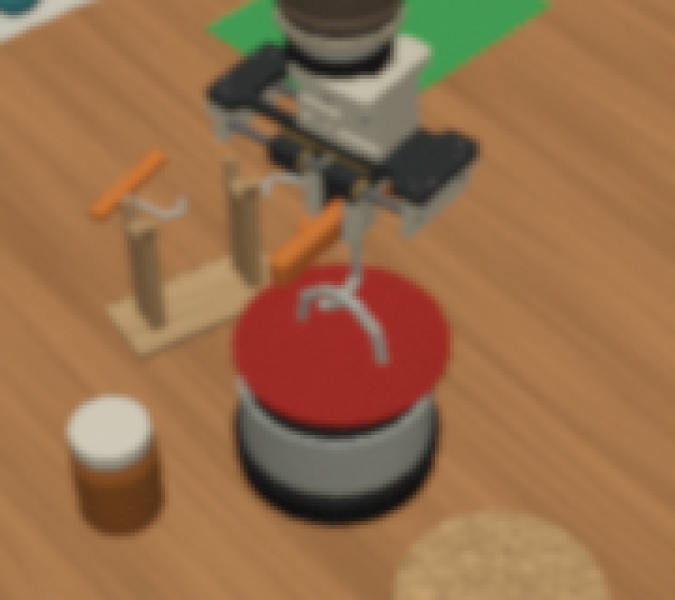

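The lid hangs level, with the load at 5.4 N. Carrying it to the trivet.

```bash
python3 - <<'E'
from h import *
p=robot.get_ee_pos()
lin([*p[:2],.30],feed=.05)
lin([.573,.027,.30],feed=.08); robot.dwell(.5); state()
lin([.573,.027,.17],feed=.06); robot.dwell(.5); lin([.573,.027,.145],feed=.02); state()
lin([.573,.027,.122],feed=.02); state(); print(robot.get_qpos().round(0))
grab('scene','c1'); s=cv2.imread('pics/c1.png')[180:340,270:450]
cv2.imwrite('pics/c1c.png',cv2.resize(s,(675,600),interpolation=3))
E
```

```text
t 22.6 tcp [0.573 0.027 0.3  ] open 0.0158 F [-0.3 -0.2 -4. ]
t 26.8 tcp [0.573 0.027 0.145] open 0.0157 F [-0.4  0.1 -4.9]
t 28.1 tcp [0.573 0.027 0.122] open 0.0161 F [ 0.4 -0.1 -1.6]
[ -8.  26.  -1. 104.   0.  49. -85.]
```

View pics/c1c.png

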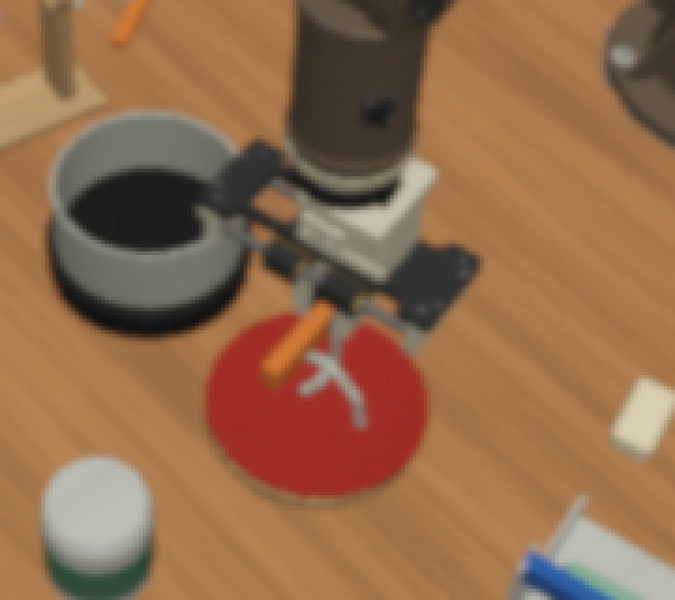

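The lid rests on the trivet and the load has dropped to the lifter alone. I'll withdraw and hang the lifter back up.

```bash
cat >> h.py <<'E'
from scipy.spatial.transform import Rotation as Ro
def yaw(R,deg): return Ro.from_euler('z',deg,degrees=True).as_matrix()@np.array(R)
E
python3 - <<'E'
from h import *
A=np.radians(13); d=np.array([np.cos(A),np.sin(A),0]); p=np.array(robot.get_ee_pos())
lin(p-.075*d,feed=.05); state()
lin(p-.075*d+[0,0,.2],feed=.2)
R=yaw(robot.get_ee_rot(),-18.5); R=np.array(R)
robot.move_ptp([.563,-.393,.30],R); print(robot.get_qpos().round(0))
robot.move_linear([.563,-.393,.16],R,feed=.1)
print(lin([.563,-.393,.118],feed=.04,until_force=6)); state()
robot.set_gripper(.05); robot.dwell(.3); lin([.563,-.393,.30],feed=.15); state()
robot.move_ptp([.40,-.35,.35],R)
t=grab('top','d1')
P=comp(t,(4,200,150),(12,255,255),(425,205,460,290)); print('handle',len(P),line(t,P,.142) if len(P) else 0)
h=cv2.cvtColor(t['pixels'],cv2.COLOR_RGB2HSV); 
P=comp(t,(0,200,60),(4,255,255),(200,190,320,310)); r=cv2.minEnclosingCircle(P); print('lid',ray(t,r[0],.026).round(3),r[1]*(1.392-.026)/t['mtx'][0][0]); 
P=comp(t,(0,0,90),(180,110,255),(230,225,290,275)); print('loop',len(P),line(t,P,.07))
cv2.imwrite('pics/d1c.png',cv2.resize(t['pixels'][190:310,200:480,::-1],(784,336),interpolation=3))
E
```

```text
t 29.8 tcp [0.5   0.01  0.122] open 0.0158 F [ 0.2 -1.  -1.8]
[ 20.  29.  18.  75.  -9.  78. -58.]
False
t 35.2 tcp [ 0.563 -0.393  0.118] open 0.0159 F [ 0.1  0.3 -1.4]
t 37.6 tcp [ 0.563 -0.393  0.299] open 0.0499 F [ 0.7 -0.   0.3]
handle 186 (array([ 0.5628898 , -0.39520118], dtype=float32), np.float32(-5.1400566), np.float32(0.14511722))
lid [0.572 0.028 0.026] 0.08646302267243784
loop 92 (array([0.5725876 , 0.02671799], dtype=float32), np.float32(-76.481224), np.float32(0.07181348))
```

View pics/d1c.png

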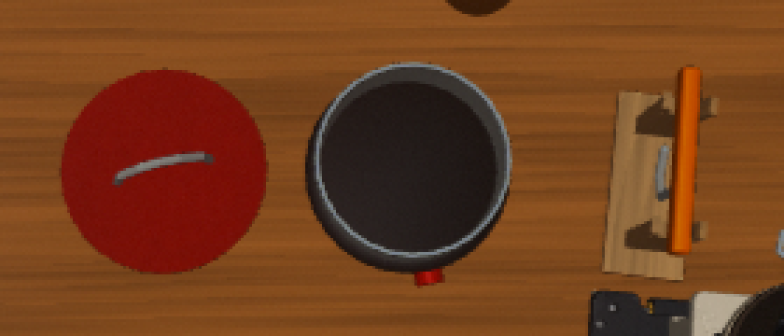

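Pot rim measured at crop (414,160), 196 px across, which gives 157 mm, so it agrees with the 160 mm given. The lifter hangs as it did before. Next I'll grip the tray.

```bash
cat >> h.py <<'E'
def traypose(L,phi,th,phi0,R0,tz):
    """TCP pose with the tray's lip at L, tray x at yaw phi, tipped th; R0 = tool rotation at tray yaw phi0, level"""
    Rt=Ro.from_euler('ZY',[phi,th],degrees=True).as_matrix(); R0t=Ro.from_euler('z',phi0,degrees=True).as_matrix()
    return np.array(L)+Rt@np.array([-.11,0,tz]), Rt@R0t.T@R0
E
python3 - <<'E'
from h import *
t=grab('top'); print('pot',ray(t,(347.9,247.1),.1).round(3))
robot.set_gripper(.05,60)
robot.move_ptp([.45,.1,.35],robot.get_ee_rot())
t=grab('top'); P=comp(t,(105,150,60),(125,255,255),(95,225,170,270)); c,a,l=line(t,P,.096); print('bar',c,a,l)
phi0=a-90 if a<0 else a+90   # tray x
phi0=phi0%360; print('phi0',phi0)
R=[down(b) for b in (phi0,phi0+180)]
for r in R: 
    q=robot.inverse_kinematics([*c,.2],r); print(None if q is None else np.round(q))
np.save('tray.npy',[*c,phi0])
for phi in (-90,-110,-130,-150,-170,170):
  for r in R:
    out=[]
    for th in (0,20,40,50):
        d=np.array([np.cos(np.radians(phi)),np.sin(np.radians(phi)),0]); L=np.array([.568,-.182,.12])-.04*d
        p,rr=traypose(L,phi,th,phi0,r,.07); q=robot.inverse_kinematics(p,rr); out.append(None if q is None else np.round(q).astype(int).tolist())
    print(phi,out[0],out[2],out[3])
E
```

```text
pot [ 0.569 -0.181  0.1  ]Traceback (most recent call last):
  File "<stdin>", line 5, in <module>
  File "h.py", line 27, in line
    vx,vy,_,_=cv2.fitLine(W,cv2.DIST_HUBER,0,.01,.01).ravel()
              ~~~~~~~~~~~^^^^^^^^^^^^^^^^^^^^^^^^^^^^
cv2.error: OpenCV(4.12.0) /io/opencv/modules/imgproc/src/linefit.cpp:618: error: (-215:Assertion failed) npoints2 >= 0 || npoints3 >= 0 in function 'fitLine'
```

```bash
python3 - <<'E'
from h import *
robot.move_ptp([.45,-.1,.35],robot.get_ee_rot())
t=grab('top','e1'); P=comp(t,(100,130,50),(125,255,255),(95,225,170,270)); print(len(P)); c,a,l=line(t,P,.096); print('bar',c,a,l)
phi0=(a-90)%360 if a<0 else a+90; print('phi0',phi0)
R=[down(b) for b in (phi0,phi0+180)]
for r in R: 
    q=robot.inverse_kinematics([*c,.2],r); print(None if q is None else np.round(q))
np.save('tray.npy',[*c,phi0])
for phi in (-90,-110,-130,-150,-170,170):
  for r in R:
    out=[]
    for th in (0,40,50):
        d=np.array([np.cos(np.radians(phi)),np.sin(np.radians(phi)),0]); L=np.array([.569,-.181,.12])-.04*d
        p,rr=traypose(L,phi,th,phi0,r,.07); q=robot.inverse_kinematics(p,rr); out.append(None if q is None else np.round(q).astype(int).tolist())
    print(phi,*out)
E
```

```text
368
bar [0.57413393 0.30779064] -76.37208 0.12968785
phi0 193.62793
[  2.  42. -61.  85.  37.  75. 131.]
[-23.  30. -15.  87.   8.  64. -26.]
-90 [-6, 22, 5, 101, -2, 57, -90] [16, 32, 15, 90, -42, 85, -45] [22, 38, 16, 86, -47, 94, -40]
-90 [38, 35, -61, 97, 32, 68, 58] [61, 46, -61, 86, -1, 74, 97] [63, 51, -61, 82, -6, 78, 102]
-110 [-6, 26, 7, 94, -3, 60, -108] [17, 27, 15, 98, -49, 73, -56] [23, 32, 16, 97, -56, 81, -47]
-110 [8, 27, -14, 92, 7, 61, 62] [9, 29, 27, 99, -53, 77, 127] [1, 41, 53, 99, -69, 99, 144]
-130 [-5, 31, 9, 87, -5, 63, -125] [18, 23, 13, 106, -55, 59, -68] [24, 25, 14, 109, -65, 65, -54]
-130 [8, 31, -11, 85, 6, 64, 46] [15, 23, 17, 106, -56, 60, 114] [75, 39, -60, 104, -23, 41, 91]
-150 [-4, 34, 13, 80, -8, 66, -139] [17, 18, 11, 112, -60, 42, -80] [37, 19, -7, 118, -74, 42, -61]
-150 [9, 35, -8, 79, 5, 67, 31] [25, 18, 0, 112, -56, 39, 97] [76, 31, -59, 115, -40, 23, 91]
-170 [-2, 37, 19, 76, -12, 68, -153] [13, 14, 8, 118, -61, 24, -97] None
-170 [10, 37, -3, 75, 2, 68, 16] [43, 17, -28, 115, -37, 17, 62] None
170 [-18, 52, 66, 76, -46, 81, -145] [2, 12, 14, 121, -38, 9, -140] [55, 17, -48, 128, 138, 13, 50]
170 [11, 38, 2, 73, -1, 69, 3] [24, 13, -13, 119, 8, 8, -4] [63, 20, -58, 127, 126, 16, -117]
```

```bash
cat > tray.py <<'E'
from h import *
x,y,phi0=np.load('tray.npy'); R0=down(phi0+180); phi=-110.
d=np.array([np.cos(np.radians(phi)),np.sin(np.radians(phi)),0]); L=np.array([.569,-.181,.12])-.04*d
def at(th,up=0.): 
    p,R=traypose(L,phi,th,phi0,R0,.07); return p+[0,0,up],R
E
python3 - <<'E'
from tray import *
robot.move_ptp([x,y,.25],R0)
robot.set_gripper(.06,60)
lin([x,y,.07],feed=.12); robot.set_gripper(0,60); state()
lin([x,y,.09],feed=.03); lin([x,y,.27],feed=.1); state(); print(robot.get_qpos().round(0))
robot.move_linear(*at(0,.13),feed=.12); print(robot.get_qpos().round(0)); state()
robot.dwell(.3); s=grab('scene','f1')
cv2.imwrite('pics/f1c.png',cv2.resize(s['pixels'][120:330,220:480,::-1],(743,600),interpolation=3))
E
```

```text
t 45.7 tcp [0.574 0.308 0.07 ] open 0.0138 F [ 1.4  0.7 -0.2]
t 48.5 tcp [0.574 0.308 0.269] open 0.0135 F [-0.6 -0.  -3.6]
[-23.  27. -15.  81.   7.  73. -25.]
[ 13.  23. -22.  81.   9.  78.  61.]
t 51.6 tcp [ 0.62 -0.04  0.32] open 0.0134 F [ 0.1 -0.2 -4.6]
```

View pics/f1c.png

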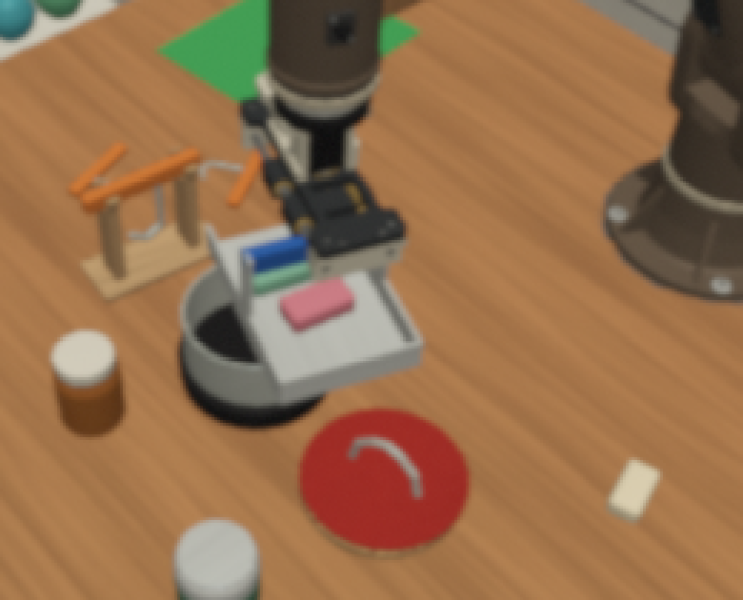

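The tray is level over the pot with the pink and green blocks on it. Lowering and tipping about the lip.

```bash
python3 - <<'E'
from tray import *
robot.move_linear(*at(0,.03),feed=.1)
for th in (6,12): robot.move_linear(*at(th,.02),feed=.05)
for th in (18,22,25,28,31,34,38,42):
    robot.move_linear(*at(th),feed=.04); robot.dwell(.15)
    print(th,robot.get_qpos().round(0),np.round(robot.get_wrist_force()[2],1))
robot.dwell(.6); state()
s=grab('scene','g1')
cv2.imwrite('pics/g1c.png',cv2.resize(s['pixels'][120:330,220:480,::-1],(743,600),interpolation=3))
E
```

```text
18 [ 31.  26. -28.  94.  -6.  58.  79.] -4.5
22 [ 36.  27. -30.  94. -10.  58.  84.] -3.9
25 [ 39.  27. -31.  95. -13.  58.  87.] -2.5
28 [ 42.  28. -33.  95. -15.  58.  90.] -3.2
31 [ 45.  29. -34.  95. -18.  59.  94.] -2.6
34 [ 47.  30. -35.  95. -20.  59.  97.] -3.4
38 [ 51.  31. -37.  95. -23.  60. 100.] -3.2
42 [ 54.  33. -38.  94. -26.  62. 104.] -2.4
t 58.5 tcp [ 0.595 -0.111  0.246] open 0.0133 F [-0.1  0.4 -2.9]
```

View pics/g1c.png

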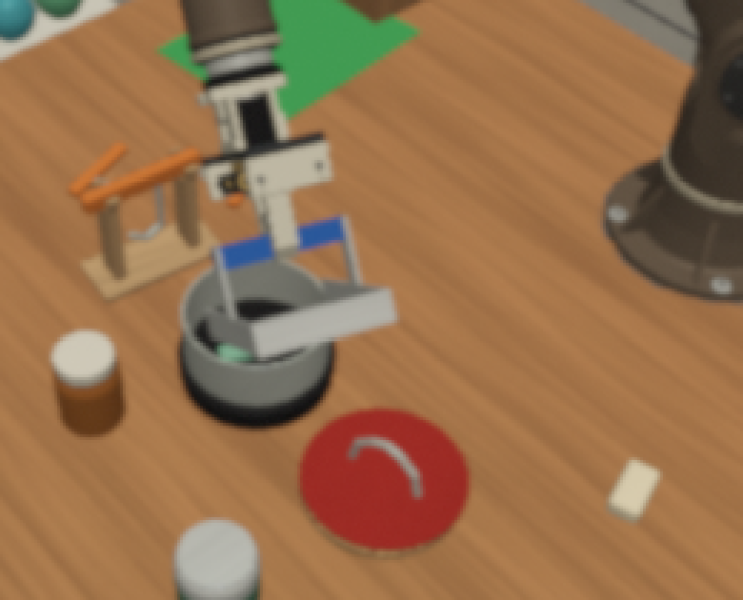

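The load is down to the tray's weight alone, and green shows in the pot. Levelling, then setting the tray back after locating the loose blocks.

```bash
cat >> h.py <<'E'
def blocks(t):
    out={}
    for nm,lo,hi in [('violet',(125,60,60),(155,255,255)),('cream',(18,20,150),(35,130,255))]:
        P=comp(t,lo,hi,(60,200,300,420))
        if len(P)<100: continue
        r=cv2.minAreaRect(P); B=np.array([ray(t,p,.020)[:2] for p in cv2.boxPoints(r)])
        e=[B[1]-B[0],B[2]-B[1]]; n=[np.linalg.norm(v) for v in e]; i=int(n[1]>n[0])
        out[nm]=(B.mean(0).round(3),round(float(np.degrees(np.arctan2(e[i][1],e[i][0]))),1),np.round(sorted(n),3)); print(nm,len(P),out[nm])
    return out
E
python3 - <<'E'
from tray import *
for th,u in ((25,.02),(10,.06),(0,.15)): robot.move_linear(*at(th,u),feed=.12)
blocks(grab('top'))
robot.move_linear([x,y,.25],R0,feed=.15); print(robot.get_qpos().round(0))
lin([x,y,.10],feed=.1); print(lin([x,y,.068],feed=.03,until_force=4)); state()
robot.set_gripper(.05); robot.dwell(.2); lin([x,y,.25],feed=.15)
robot.move_ptp([.45,-.05,.35],R0); t=grab('top','i1'); blocks(t); state()
cv2.imwrite('pics/i1c.png',cv2.resize(t['pixels'][190:360,90:410,::-1],(800,425),interpolation=3))
E
```

```text
violet 384 (array([0.427, 0.368]), -29.3, array([0.034, 0.063]))
cream 359 (array([0.383, 0.2  ]), -161.7, array([0.031, 0.062]))
[-22.  28. -17.  83.   8.  70. -26.]
True
t 65.5 tcp [0.574 0.308 0.07 ] open 0.0137 F [-1.2 -0.   5.2]
violet 384 (array([0.427, 0.368]), -30.3, array([0.033, 0.063]))
cream 353 (array([0.382, 0.2  ]), -161.7, array([0.031, 0.062]))
t 69.3 tcp [ 0.45  -0.049  0.35 ] open 0.0501 F [-0.2  0.2  0.3]
```

View pics/i1c.png

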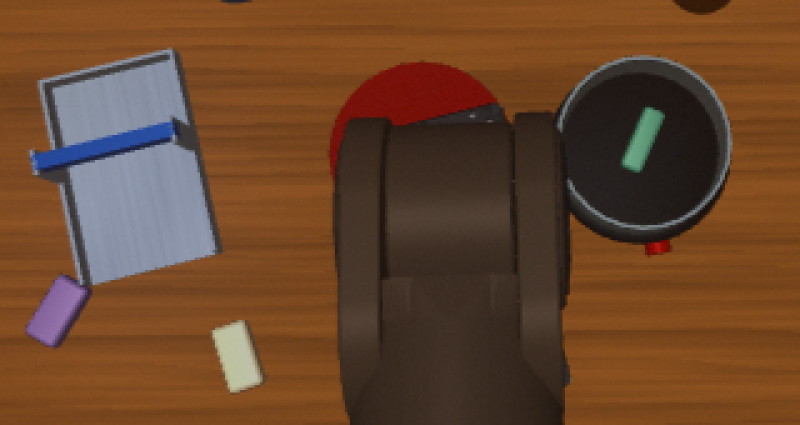

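The tray is empty, but I see only green in the pot at crop (643,139), standing on edge. Pink isn't visible, so I'll search for it in both views with the arm drawn back.

```bash
python3 - <<'E'
from h import *
robot.move_ptp([.38,.12,.35],robot.get_ee_rot())
t=grab('top','j1');s=grab('scene','j2')
for f in (t,s):
    P=comp(f,(160,60,90),(179,190,255),(0,100,640,480)); print('pink',len(P),P.mean(0) if len(P) else '')
a=cv2.resize(t['pixels'][205:290,300:395,::-1],(400,358),interpolation=3); b=cv2.resize(s['pixels'][190:275,270:365,::-1],(400,358),interpolation=3)
c=np.hstack([a,b]); d=cv2.resize(s['pixels'][100:480,:,::-1],(400,238)); e=cv2.resize(t['pixels'][100:480,:,::-1],(400,238))
cv2.imwrite('pics/j.png',np.vstack([cv2.convertScaleAbs(c,alpha=1.6),np.hstack([e,d])]))
E
```

```text
pink 2 [112.5 300.5]
pink 5 [471.2 347.4]
```

View pics/j.png

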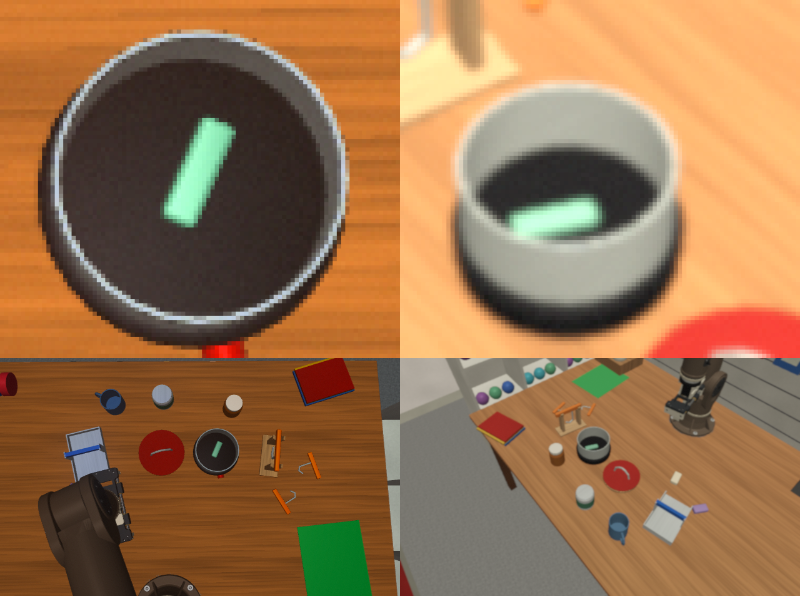

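```bash
python3 - <<'E'
from h import *
t=grab('top');s=grab('scene')
Pt=comp(t,(60,60,60),(90,255,255),(310,210,390,290)); Ps=comp(s,(60,60,60),(90,255,255),(280,200,345,270))
print(len(Pt),len(Ps))
R=cv2.minAreaRect(Pt); print(R)
for z in (.03,.046,.06,.07): print(z,ray(t,Pt.mean(0),z)[:2].round(3),ray(s,Ps.mean(0),z)[:2].round(3))
# hue-red pixels of moderate saturation anywhere, both views, now vs. start
for n,f in (('top',t),('scene',s)):
    o=cv2.imread(f'pics/{n}0.png')[:,:,::-1]; d=cv2.absdiff(f['pixels'],o).max(2); d=cv2.morphologyEx((d>35).astype(np.uint8),cv2.MORPH_OPEN,np.ones((3,3)))
    k,l,st,c=cv2.connectedComponentsWithStats(d)
    for i in range(1,k):
        if st[i,4]>20: print(n,st[i,:5],np.median(f['pixels'][l==i],0))
E
```

```text
234 161
((346.637939453125, 245.34483337402344), (9.060144424438477, 26.12998390197754), 23.198591232299805)
0.03 [ 0.582 -0.183] [ 0.575 -0.192]
0.046 [ 0.58  -0.182] [ 0.583 -0.181]
0.06 [ 0.578 -0.181] [ 0.59  -0.172]
0.07 [ 0.577 -0.181] [ 0.596 -0.165]
top [ 309  209   78   77 4626] [39. 32. 29.]
top [ 222  215   73   72 4104] [121.  16.   7.]
top [127 245  29  16 237] [140. 149. 170.]
top [136 258  31  21 444] [139. 148. 170.]
top [   62   275   157   205 21961] [56. 43. 33.]
scene [ 449    0   96  129 6709] [64. 55. 45.]
scene [ 495    0  145  142 7457] [123. 117. 105.]
scene [466 127   8   4  27] [77. 65. 53.]
scene [424 129  36  58 815] [48. 48. 48.]
scene [458 131  30  34 531] [114. 108.  94.]
scene [512 140  11  18  67] [118. 113. 102.]
scene [491 156  14   9  80] [51. 44. 36.]
scene [434 185  21  15 198] [126. 120. 104.]
scene [ 281  207   57   43 1919] [109. 110.  95.]
scene [618 247  22  45 689] [165. 116.  72.]
scene [ 325  263   59   50 2265] [155.  43.  36.]
scene [471 326  19   9 104] [166. 119.  77.]
scene [470 337  24  11 143] [148. 122. 153.]
scene [417 339  13   9  48] [149. 153. 152.]
scene [413 348  26  21 345] [182. 184. 175.]
```

Green triangulates to z≈45 mm, so it stands on edge. No pink-sized change appears anywhere else. I'll check for pinkish pixels in and around the pot, averaging frames.

```bash
python3 - <<'E'
from h import *
for n,(x0,y0,x1,y1) in (('top',(305,205,395,295)),('scene',(270,195,350,275))):
    m=np.mean([grab(n)['pixels'].astype(float) for _ in range(4)],0)
    c=m[y0:y1,x0:x1]; pk=c[:,:,0]-c[:,:,1]; pb=c[:,:,2]-c[:,:,1]
    sel=(pk>25)&(pb>2); ys,xs=np.where(sel); print(n,[(x+x0,y+y0,c[y,x].astype(int).tolist()) for x,y in zip(xs,ys)][:25])
    if n=='scene':
        for y in range(238,256): print(y,[''.join('%02x'%min(255,int(v)) for v in m[y,x]) for x in range(290,318,2)])
s=cv2.imread('pics/g1.png'); h=cv2.cvtColor(s,cv2.COLOR_BGR2HSV)
m=cv2.inRange(h,(160,60,60),(179,180,255)); ys,xs=np.where(m); print(list(zip(xs,ys))[:40])
E
```

```text
top []
scene []
238 ['282826', '1c1b1b', '1c1b1b', '1c1b1a', '1d1f1d', '222823', '2b372d', '384c3e', '4a6753', '53745e', '658c72', '6e987d', '6c957a', '45604d']
239 ['41403b', '1f1e1c', '1c1b1b', '202421', '2c3930', '3d5545', '4c6b56', '5a7d66', '6b9479', '719b7f', '78a387', '7ca98c', '7aa689', '567861']
240 ['5f6058', '2a2927', '1d1e1d', '324537', '4c6b56', '5f856c', '6d977c', '739e81', '7ba78a', '7ca98c', '7eab8e', '7fac8f', '7daa8c', '5f846b']
241 ['74766c', '464641', '232422', '496652', '6b9379', '75a084', '7ca88b', '7da98c', '7fac8f', '7fac8f', '7fac8e', '7daa8d', '79a588', '5e836b']
242 ['7a7c72', '64655d', '373934', '54755e', '77a386', '7daa8d', '7fac8e', '7fac8f', '7fac8f', '7da98c', '79a589', '749f83', '6c947a', '52735d']
243 ['72736a', '75766d', '5a5c54', '597661', '79a488', '7fac8f', '7fab8e', '7ca88b', '78a487', '739d82', '6a9379', '60866d', '557761', '3e5746']
244 ['686960', '76776d', '75786e', '6b7d6c', '7aa287', '7ca78b', '78a387', '719b7f', '689076', '5e826a', '54755f', '45604e', '3b5041', '2c392f']
245 ['65655c', '6e6e66', '797b71', '7d8779', '829e88', '7b9d84', '6b9
[... 2026 characters left out ...]
t64(67), np.int64(1)), (np.int64(68), np.int64(1)), (np.int64(69), np.int64(1)), (np.int64(276), np.int64(18)), (np.int64(277), np.int64(18)), (np.int64(278), np.int64(18)), (np.int64(279), np.int64(18)), (np.int64(280), np.int64(18)), (np.int64(281), np.int64(18)), (np.int64(282), np.int64(18)), (np.int64(275), np.int64(19)), (np.int64(276), np.int64(19)), (np.int64(277), np.int64(19)), (np.int64(278), np.int64(19)), (np.int64(279), np.int64(19)), (np.int64(280), np.int64(19)), (np.int64(281), np.int64(19)), (np.int64(282), np.int64(19)), (np.int64(283), np.int64(19)), (np.int64(284), np.int64(19)), (np.int64(274), np.int64(20)), (np.int64(275), np.int64(20)), (np.int64(276), np.int64(20))]
```

```bash
python3 - <<'E'
from h import *
t=grab('top');s=grab('scene')
Pt=comp(t,(55,40,45),(90,255,255),(310,210,390,290)); Ps=comp(s,(55,40,45),(90,255,255),(280,200,345,270))
print('scene mask',Ps.min(0),Ps.max(0), 'top-left pts', Ps[np.argsort(Ps[:,1])[:6]].tolist(), 'leftmost',Ps[np.argsort(Ps[:,0])[:4]].tolist(),'right',Ps[np.argsort(-Ps[:,0])[:4]].tolist())
B=cv2.boxPoints(cv2.minAreaRect(Pt)); print(B.round(1).tolist())
for z in (.034,.046,.068,.080):
    W=np.array([ray(t,b,z) for b in B]); e=sorted([np.linalg.norm(W[0]-W[1]),np.linalg.norm(W[1]-W[2])]); print(z,np.round(e,3),proj(s,W).round(1).tolist())
a=np.linspace(0,2*np.pi,9)[:-1]; print('near rim',proj(s,np.c_[.569+.078*np.cos(a),-.181+.078*np.sin(a),0*a+.1]).round(0).tolist())
E
```

```text
scene mask [295. 236.] [318. 246.] top-left pts [[311.0, 236.0], [312.0, 236.0], [313.0, 236.0], [314.0, 236.0], [315.0, 236.0], [306.0, 237.0]] leftmost [[295.0, 242.0], [295.0, 241.0], [296.0, 240.0], [296.0, 242.0]] right [[318.0, 241.0], [318.0, 242.0], [318.0, 240.0], [317.0, 239.0]]
[[336.8999938964844, 255.8000030517578], [347.5, 231.1999969482422], [356.20001220703125, 234.89999389648438], [345.6000061035156, 259.6000061035156]]
0.034 [0.023 0.064] [[317.9, 243.4], [298.0, 247.8], [296.2, 242.5], [316.0, 238.2]]
0.046 [0.022 0.064] [[318.4, 240.8], [298.6, 245.2], [296.8, 239.9], [316.5, 235.7]]
0.068 [0.022 0.063] [[319.4, 236.0], [299.6, 240.3], [297.8, 235.1], [317.4, 230.9]]
0.08 [0.022 0.062] [[319.9, 233.3], [300.2, 237.5], [298.4, 232.4], [317.9, 228.3]]
near rim [[290.0, 240.0], [308.0, 247.0], [327.0, 242.0], [336.0, 229.0], [330.0, 215.0], [313.0, 209.0], [295.0, 213.0], [285.0, 226.0]]
```

Green's top face fits z=46 mm exactly, so it stands directly on the pot floor and nothing is under it. Pink is not in the pot. I'll move the arm to a different place and search the whole view.

```bash
python3 - <<'E'
from h import *
def diff(f,n):
    o=cv2.imread(f'pics/{n}0.png')[:,:,::-1]; p=f
    d=cv2.absdiff(p,o).max(2); d=cv2.morphologyEx((d>25).astype(np.uint8),cv2.MORPH_OPEN,np.ones((2,2)))
    k,l,st,c=cv2.connectedComponentsWithStats(d)
    for i in range(1,k):
        if st[i,4]>12: print(n,st[i,:5],np.median(p[l==i],0),'was',np.median(o[l==i],0))
diff(cv2.imread('pics/i1.png')[:,:,::-1],'top')
robot.move_ptp([.40,-.40,.40],robot.get_ee_rot())
print('--'); t=grab('top','k1'); diff(t['pixels'],'top'); s=grab('scene','k2'); print('--'); diff(s['pixels'],'scene')
cv2.imwrite('pics/k.png',np.hstack([cv2.resize(t['pixels'][100:,:,::-1],(400,238)),cv2.resize(s['pixels'][100:,:,::-1],(400,238))]))
E
```

```text
top [148 209  11   6  39] [120. 111. 107.] was [73. 70. 72.]
top [  223   210   165   267 25310] [58. 42. 32.] was [116.  67.  25.]
top [115 214  24   9  80] [ 99.  100.5 102.5] was [61.5 58.  58. ]
top [444 215   3   8  18] [195.  85.   0.] was [172.  71.   0.]
top [141 239  11   5  26] [ 56.5  90.  161. ] was [ 36.  70. 148.]
top [126 245  31  17 279] [139. 148. 168.] was [130.  86. 102.]
top [137 259  31  21 444] [139. 148. 168.] was [ 92.5 143.  116. ]
top [446 271   2   9  18] [137.5  60.   11.5] was [78.5 46.5 24.5]
top [101 301  26  27 226] [136. 102. 158.] was [118.   71.   34.5]
top [108 308  21  26 259] [126.  74.  34.] was [115.  72.  99.]
top [300 463  10  10  81] [46. 34. 25.] was [130. 125. 123.]
top [250 465  38  15 461] [65. 49. 39.] was [29. 20. 15.]
top [309 470  10  10  50] [37.  27.5 20. ] was [67. 52. 41.]
--
top [148 209  11   6  38] [122.  111.  107.5] was [72.5 69.5 72. ]
top [ 310  210   78   77 4706] [39. 31. 28.] was [111.  14.   5.]
top [115 214  24   9  80] [ 98.5 100.5 104. ] was [61.5 58.  58. ]
top [ 223  216   73   73 4192] [119.  16.   7.] was [127.5
[... 1252 characters left out ...]
. 117.  75.]
scene [ 282  207   58   44 2001] [109. 110.  96.] was [154.  42.  36.]
scene [618 247  22  47 696] [164. 115.  72.] was [65.  57.5 48. ]
scene [ 325  264   60   50 2383] [155.  43.  36.] was [174. 139.  94.]
scene [470 326  23  11 132] [161.  119.   81.5] was [153. 128. 164.]
scene [413 328   8   5  17] [ 65. 102. 159.] was [ 97. 120. 158.]
scene [423 331  21  13  58] [169.  172.5 171. ] was [127.5 166.5 144. ]
scene [412 336  40  25 141] [150. 153. 153.] was [ 91. 104. 115.]
scene [469 337  26  13 186] [145.5 112.  132.5] was [161. 114.  75.]
scene [443 345  15  10  36] [ 78.  108.5 161. ] was [116.5 132.5 163. ]
scene [414 349  27  22 378] [182. 183. 175.] was [192. 122. 130.]
```

```bash
python3 - <<'E'
from h import *
t=grab('top')['pixels'].astype(int)
for y in range(214,284,3):
    print(y,' '.join('%02x%02x%02x'%tuple(t[y,x]) for x in range(314,384,4)))
g=cv2.imread('pics/g1.png')[:,:,::-1]; k=cv2.imread('pics/k2.png')[:,:,::-1]
h=cv2.cvtColor(g,cv2.COLOR_RGB2HSV); m=cv2.inRange(h,(165,50,70),(179,175,255)); m[:110]=0
n,l,st,c=cv2.connectedComponentsWithStats(m); print([ (st[i].tolist(),c[i].round().tolist()) for i in range(1,n) if st[i,4]>3])
E
```

```text
214 844c20 844c20 844c20 834c1e 844c1f 634933 747c87 3d3b35 36312d 312d27 5a5c5c 7c6f5c 854d20 844d20 854d1f 864d20 874e21 86501e
217 76451b 75451d 75441b 75441b 747c7e 36312d 37322d 36322d 35302b 373330 36312d 38322e 4a4c4a 724520 72441c 75441c 74441c 74441a
220 73431b 73431a 75441d 6e747c 36302b 352e2b 201814 221916 201711 1e1512 292420 383430 37312e 3e3a37 795131 78451c 77421a 77461c
223 73411a 73411c 747d7f 35302b 28201c 221915 1f1713 211916 1e1612 1d1513 1b1610 1f1614 38312f 373230 413e3d 72431b 75441d 75431b
226 6e401b 433026 35302b 211816 221916 231915 221815 211915 1f1814 201816 1e1715 1f1813 1d1611 322d29 38342f 7a818b 80491e 7e481b
229 724119 737a7d 2b2322 211716 211915 201916 201916 211a17 1f1814 211a15 1f1816 1f1714 1f1814 1e1512 383530 37322e 824c20 854c1f
232 231814 352f2c 241b17 221b18 221b17 211916 221a16 221a17 201917 201e19 1e1714 1d1613 1d1411 1b1410 1f1815 393531 787c82 77451d
235 424141 261c1a 231a18 231d1a 241a18 221a17 1f1815 221b19 283327 5f9878 427056 1e1614 1e1614 1f1815 1e1715 3b3731 3e3e41 804a1c
238 6e7679 241b19 251e1b 251c19 221a18 221b18 211916 201a17 
[... 1476 characters left out ...]
5e 1a100e 894e1f 895020
274 834c1e 211410 2d2624 5f6362 2c2523 28211f 29221f 26201e 251e1b 241c1b 201b18 231c1a 231a1a 505251 1d1614 6b3e1a 854b1d 854d1f
277 8c5121 8c5121 211715 2e2725 4f504c 60615d 27201d 27201d 251f1c 211b19 241c1b 221d1a 777f86 1e1716 2d1b11 864d1e 844c1d 864f1e
280 804a1e 7d481a 7f491c 201714 2d2422 36312e 616460 79848d 636664 798284 76818e 2f2b27 201717 261912 7b471b 7a451a 7b471c 7b461c
283 824b1d 804a1d 7d471c 7e491d 1f140f 221a19 29211f 2e2725 322d29 2c2523 231a19 1e1613 492c15 77451b 75451a 74441b 74441a 76431a
[([480, 333, 4, 1, 4], [482.0, 333.0]), ([490, 335, 4, 8, 8], [492.0, 338.0]), ([467, 336, 2, 5, 5], [467.0, 338.0]), ([470, 346, 4, 3, 5], [471.0, 347.0])]
```

Only green is in the pot. A ratio-based search for pink's colour over whole frames, with darker shades allowed, covers the floor and shadows too.

```bash
python3 - <<'E'
from h import *
for n in ('top0','i1','j1','k1','scene0','f1','g1','j2','k2'):
    p=cv2.imread(f'pics/{n}.png').astype(float); b,g,r=p[:,:,0],p[:,:,1],p[:,:,2]
    m=((r>1.3*g+8)&(b>1.0*g-2)&(b<1.25*g+6)&(r>45)&(b<.85*r)).astype(np.uint8)
    k,l,st,c=cv2.connectedComponentsWithStats(m)
    print(n,[(c[i].round().astype(int).tolist(),int(st[i,4]),p[l==i].mean(0)[::-1].astype(int).tolist()) for i in range(1,k) if st[i,4]>8 and c[i][1]>100])
E
```

```text
top0 [([12, 142], 887, [82, 12, 16]), ([140, 253], 191, [148, 74, 87])]
i1 [([12, 141], 882, [88, 14, 17])]
j1 [([12, 141], 877, [90, 14, 18])]
k1 [([12, 141], 874, [89, 14, 17])]
scene0 [([426, 358], 295, [188, 117, 124])]
f1 [([330, 226], 286, [185, 115, 121])]
g1 []
j2 []
k2 []
```

```bash
python3 - <<'E'
from h import *
T=grab('top');S=grab('scene')
def bar(tp,sp,tag):
    t=dict(T,pixels=tp);s=dict(S,pixels=sp)
    P=comp(t,(100,130,50),(125,255,255),(95,225,170,270)); Q=comp(s,(100,130,50),(125,255,255),(400,315,470,365))
    print(tag,len(P),len(Q),'top',line(t,P,.096),'scene',Q.mean(0),[ray(s,Q.mean(0),z)[:2].round(3).tolist() for z in (.085,.107)])
rd=lambda n:cv2.imread(f'pics/{n}.png')[:,:,::-1].copy()
bar(rd('top0'),rd('scene0'),'start'); bar(T['pixels'],S['pixels'],'now')
for n,p in (('start',rd('top0')),('now',T['pixels'])):
    g=p[200:310,95:195]; hsv=cv2.cvtColor(g.copy(),cv2.COLOR_RGB2HSV); m=cv2.inRange(hsv,(0,0,95),(180,75,255)); 
    P=np.column_stack(np.where(m)[::-1]).astype(np.float32); r=cv2.minAreaRect(P); print(n,(cv2.boxPoints(r)+[95,200]).round(1).tolist())
blocks(T)
E
```

```text
start 369 355 top (array([0.57324845, 0.310528  ], dtype=float32), np.float32(-76.4952), np.float32(0.12483035)) scene [432.23944 343.52396] [[0.577, 0.308], [0.589, 0.313]]
now 376 327 top (array([0.5717775 , 0.30635583], dtype=float32), np.float32(-76.44777), np.float32(0.12705961)) scene [432.57797 342.76453] [[0.575, 0.308], [0.587, 0.312]]
start [[93.5, 222.0], [158.2, 207.7], [176.7, 291.8], [112.0, 306.0]]
now [[94.6, 223.8], [158.4, 208.7], [178.1, 291.3], [114.3, 306.5]]
violet 382 (array([0.427, 0.368]), -29.9, array([0.033, 0.063]))
cream 348 (array([0.382, 0.2  ]), -161.4, array([0.031, 0.062]))
```

The tray is flat where it was, so pink isn't beneath it either. Its whereabouts are unresolved, so I'll carry on with the loose blocks and check again afterwards.

```bash
cat > blk.py <<'E'
from h import *
def put(c,ang,dst,dang):
    robot.set_gripper(.06,15)
    goto([*c,.15],ang+90); goto([*c,.004],ang+90,lin=True,feed=.1)
    robot.set_gripper(0,15); w=robot.get_opening(); print('grip',round(w,4))
    lin([*c,.25],feed=.15)
    if robot.get_opening()<.02: print('MISSED'); return
    goto([*dst,.25],dang+90); lin([*dst,.112],feed=.1)
    print('over pot',round(robot.get_opening(),4)); robot.set_gripper(.045); robot.dwell(.2); lin([*dst,.25],feed=.15)
E
python3 - <<'E'
from blk import *
put([.382,.200],18.4,[.582,-.146],-23); state(); print(robot.get_qpos().round(0))
robot.move_ptp([.42,.0,.35],robot.get_ee_rot()); 
b=blocks(grab('top'))
E
```

```text
Traceback (most recent call last):
  File "blk.py", line 4, in put
    goto([*c,.15],ang+90); goto([*c,.004],ang+90,lin=True,feed=.1)
                           ~~~~^^^^^^^^^^^^^^^^^^^^^^^^^^^^^^^^^^^
  File "h.py", line 34, in goto
    return robot.move_linear(p,R,feed=feed,**k) if lin else robot.move_ptp(p,R)
           ~~~~~~~~~~~~~~~~~^^^^^^^^^^^^^^^^^^^
rig.PlanningError: the arm cannot follow that straight line within its joint ranges
```

```bash
python3 - <<'E'
from blk import *
state(); print(robot.get_qpos().round(0))
for b in (108.4,288.4):
    for z in (.15,.05,.02,.004):
        q=robot.inverse_kinematics([.382,.2,z],down(b)); print(b,z,None if q is None else q.round(0))
E
```

```text
t 75.7 tcp [0.383 0.199 0.15 ] open 0.0604 F [0.4 0.2 0.2]
[-14.  14. -24. 120.   8.  47.  65.]
108.4 0.15 [-14.  14. -24. 120.   8.  47.  65.]
108.4 0.05 [-18.  24. -21. 126.  15.  33.  58.]
108.4 0.02 [-20.  27. -19. 127.  18.  28.  56.]
108.4 0.004 [-21.  29. -18. 128.  19.  26.  54.]
288.4 0.15 [-86.  22.  68. 125. -26.  50. -74.]
288.4 0.05 [-80.  38.  66. 130. -52.  45. -49.]
288.4 0.02 [-78.  43.  65. 132. -60.  46. -41.]
288.4 0.004 [-78.  46.  65. 132. -65.  46. -38.]
```

```bash
sed -i 's/goto(\[\*c,.004\],ang+90,lin=True,feed=.1)/lin([*c,.004],feed=.1)/' blk.py; python3 - <<'E'
from blk import *
put([.382,.200],18.4,[.582,-.146],-23); state(); print(robot.get_qpos().round(0))
robot.move_ptp([.42,.0,.35],robot.get_ee_rot()); 
b=blocks(grab('top'))
E
```

```text
grip 0.0339
over pot 0.0339
t 85.4 tcp [ 0.582 -0.146  0.249] open 0.0449 F [ 0.1 -0.3 -0.5]
[-32.  33.  66.  95. -32.  73. -73.]
violet 387 (array([0.427, 0.368]), -30.3, array([0.034, 0.064]))
```

```bash
python3 - <<'E'
from blk import *
robot.move_joints([-30,15,0,95,0,70,-10]); state()
put([.427,.368],-30.1,[.567,-.213],-23); state()
robot.move_joints([-20,5,0,95,0,80,-10]); state()
t=grab('top','m1'); s=grab('scene','m2')
for n in ('m1','m2'):
    p=cv2.imread(f'pics/{n}.png').astype(float); b,g,r=p[:,:,0],p[:,:,1],p[:,:,2]
    m=((r>1.3*g+8)&(b>1.0*g-2)&(b<1.25*g+6)&(r>45)&(b<.85*r)).astype(np.uint8)
    k,l,st,c=cv2.connectedComponentsWithStats(m); print(n,[(c[i].round().tolist(),st[i,4]) for i in range(1,k) if st[i,4]>8 and c[i][1]>100])
a=cv2.resize(t['pixels'][205:290,300:395,::-1],(400,358),interpolation=3); b=cv2.resize(s['pixels'][190:275,270:365,::-1],(400,358),interpolation=3)
c=np.hstack([a,b]); d=cv2.resize(s['pixels'][100:480,:,::-1],(400,238)); e=cv2.resize(t['pixels'][100:480,:,::-1],(400,238))
cv2.imwrite('pics/m.png',np.vstack([c,np.hstack([e,d])]))
E
```

```text
t 88.5 tcp [0.5   0.227 0.294] open 0.0451 F [-0.3  0.4 -0.1]
grip 0.0341
over pot 0.0338
t 99.2 tcp [ 0.567 -0.213  0.249] open 0.0451 F [ 0.8  0.1 -1.1]
t 100.5 tcp [0.46  0.11  0.382] open 0.0452 F [0.3 0.2 0.7]
m1 [([12.0, 142.0], np.int32(886))]
m2 []
```

View pics/m.png

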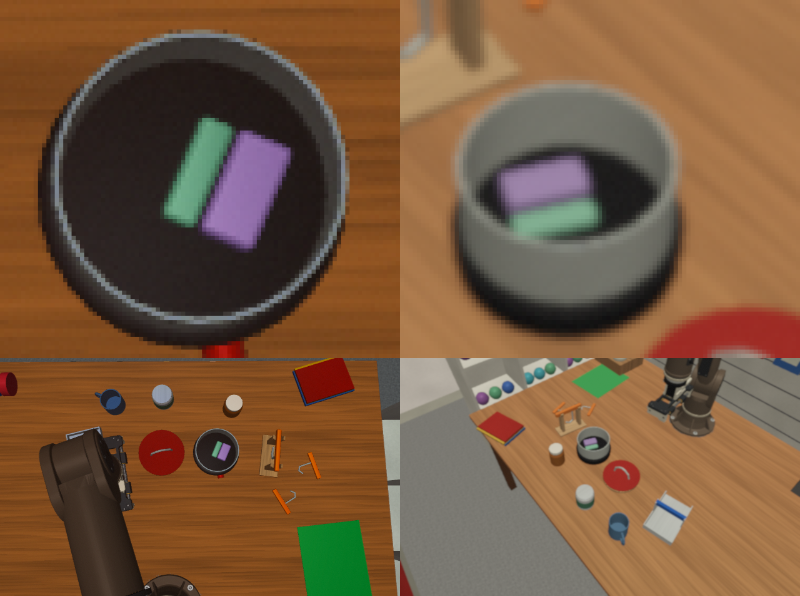

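Violet landed in the pot beside green (crop 245,190). Cream, released over the left half, is now also invisible, just like pink. I'll check numerically where it could be: table, gripper, or the block heights in the pot.

```bash
python3 - <<'E'
from h import *
T=grab('top');S=grab('scene')
for n,a,b in (('top',T['pixels'],'j1'),('scene',S['pixels'],'k2')):
    o=cv2.imread(f'pics/{b}.png')[:,:,::-1]; d=(cv2.absdiff(a,o).max(2)>22).astype(np.uint8); d=cv2.morphologyEx(d,cv2.MORPH_OPEN,np.ones((2,2)))
    k,l,st,c=cv2.connectedComponentsWithStats(d)
    for i in range(1,k):
        if st[i,4]>10: print(n,st[i,:5],np.median(a[l==i],0),'was',np.median(o[l==i],0))
Pt=comp(T,(125,50,60),(155,255,255),(310,210,390,290)); Ps=comp(S,(120,40,60),(160,255,255),(280,200,345,270))
B=cv2.boxPoints(cv2.minAreaRect(Pt)); print('violet top',len(Pt),B.round(1).tolist(),'scene',Ps.min(0),Ps.max(0),Ps.mean(0))
for z in (.034,.046,.056,.068): 
    W=np.array([ray(T,b,z) for b in B]); print(z,sorted([np.linalg.norm(W[0]-W[1]).round(3),np.linalg.norm(W[1]-W[2]).round(3)]),W.mean(0).round(3),proj(S,W).round(1).tolist())
Pg=comp(T,(60,60,60),(90,255,255),(310,210,390,290)); print('green',cv2.minAreaRect(Pg))
E
```

```text
top [   62   213   182   267 18406] [64. 48. 30.] was [118.  70.  33.]
top [348 237  22  29 398] [143. 109. 168.] was [33. 26. 24.]
top [153 328  32  65 372] [54. 40. 31.] was [28. 20. 15.]
top [171 457   4   5  12] [75. 60. 47.] was [52.  39.5 30. ]
top [175 469   3   7  16] [76. 59. 47.] was [53. 40. 30.]
scene [ 275    0   63   88 2472] [127. 122. 111.] was [61. 53. 47.]
scene [ 397    0  115  203 9161] [69. 60. 50.] was [122. 114.  74.]
scene [ 501    0   45   97 1573] [59. 50. 40.] was [119. 116. 106.]
scene [494  39   7  14  37] [37. 34. 31.] was [59. 50. 40.]
scene [310  46   7   5  17] [122. 118. 107.] was [138. 133. 115.]
scene [470  71   7   6  27] [76. 67. 55.] was [47. 40. 31.]
scene [285  78  21  18 151] [172.  68.  71.] was [128. 117. 102.]
scene [479  90  26  50 757] [29. 28. 28.] was [65. 55. 44.]
scene [510 108   5  13  38] [120.  115.5 103.5] was [92.  85.5 75. ]
scene [513 119   9  11  67] [98. 84. 68.] was [122. 118. 106.]
scene [491 130  34  48 778] [104.  95.  77.] was [51.5 47.  41. ]
scene [472 156  24  13 191] [94. 80. 64.] was [55. 46. 38.]
scene [293 227  2
[... 315 characters left out ...]
 265.0]] scene [293. 226.] [315. 240.] [303.70743 232.69868]
0.034 [np.float64(0.034), np.float64(0.065)] [ 0.571 -0.21   0.034] [[315.7, 238.1], [295.8, 242.5], [293.0, 234.7], [312.6, 230.4]]
0.046 [np.float64(0.034), np.float64(0.065)] [ 0.57  -0.209  0.046] [[316.2, 235.5], [296.3, 239.9], [293.6, 232.1], [313.1, 227.9]]
0.056 [np.float64(0.034), np.float64(0.064)] [ 0.568 -0.208  0.056] [[316.6, 233.4], [296.8, 237.7], [294.0, 230.0], [313.6, 225.8]]
0.068 [np.float64(0.033), np.float64(0.064)] [ 0.567 -0.207  0.068] [[317.1, 230.8], [297.4, 235.1], [294.6, 227.4], [314.1, 223.2]]
green ((346.4569396972656, 245.26724243164062), (8.928838729858398, 26.12998390197754), 23.198589324951172)
```

```bash
python3 - <<'E'
from h import *
T=grab('top'); g=cv2.GaussianBlur(T['pixels'],(3,3),0).astype(int).sum(2)
print('row246',[(x,int(g[246,x])) for x in range(370,392)]); print('col347',[(y,int(g[y,347])) for y in range(208,226)])
for z in (0,.012,.03,.05): print(z,ray(T,(347.5,220),z)[:2].round(3),ray(T,(347.5,219),z)[:2].round(3),ray(T,(377,246),z)[:2].round(3),ray(T,(378,246),z)[:2].round(3))
S=grab('scene'); c=[.569,-.181]
gs=S['pixels'].astype(int).sum(2); a=np.radians(225)   # far wall as seen from the scene camera
for z in (.012,.03,.04,.05): print(z,proj(S,[c[0]+.076*np.cos(a),c[1]+.076*np.sin(a),z]).round(1))
x=int(round(proj(S,[c[0]+.076*np.cos(a),c[1]+.076*np.sin(a),.03])[0][0])); print('col',x,[(y,int(gs[y,x])) for y in range(208,236)])
E
```

```text
row246 [(370, 81), (371, 79), (372, 78), (373, 78), (374, 78), (375, 79), (376, 102), (377, 142), (378, 164), (379, 179), (380, 250), (381, 339), (382, 327), (383, 255), (384, 227), (385, 226), (386, 224), (387, 224), (388, 222), (389, 222), (390, 222), (391, 223)]
col347 [(208, 238), (209, 247), (210, 257), (211, 283), (212, 333), (213, 313), (214, 212), (215, 160), (216, 160), (217, 159), (218, 143), (219, 105), (220, 82), (221, 79), (222, 81), (223, 81), (224, 81), (225, 80)]
0 [ 0.649 -0.189] [ 0.652 -0.189] [ 0.584 -0.26 ] [ 0.584 -0.262]
0.012 [ 0.647 -0.188] [ 0.65  -0.188] [ 0.583 -0.258] [ 0.583 -0.261]
0.03 [ 0.644 -0.187] [ 0.646 -0.187] [ 0.58  -0.256] [ 0.58  -0.258]
0.05 [ 0.64  -0.185] [ 0.643 -0.185] [ 0.577 -0.254] [ 0.577 -0.256]
0.012 [[312.8 228.2]]
0.03 [[312.8 224.5]]
0.04 [[312.8 222.4]]
0.05 [[312.8 220.3]]
col 313 [(208, 351), (209, 393), (210, 422), (211, 390), (212, 348), (213, 336), (214, 336), (215, 339), (216, 336), (217, 338), (218, 336), (219, 336), (220, 336), (221, 335), (222, 333), (223, 314), (224, 260), (225, 175), (226, 131), (227, 172), (228, 245), (229, 306), (230, 362), (231, 400), (232, 417), (233, 421), (234, 406), (235, 355)]
```

The dark disc's edge triangulates to z≈30 mm in both views, not the 12 mm floor. So a dark opaque wax surface hides blocks lying flat on the bottom. Violet's top at about 52–56 mm means it lies on another flat block. That accounts for pink and cream under the surface, so all four blocks are in the pot. Now the lid.

```bash
python3 - <<'E'
from h import *
robot.move_joints([20,10,0,90,0,80,-60]); state()
t=grab('top'); P=comp(t,(0,200,60),(4,255,255),(200,190,320,310)); r=cv2.minEnclosingCircle(P); print('lid',ray(t,r[0],.026).round(3))
P=comp(t,(0,0,90),(180,110,255),(230,225,290,275)); print('loop',line(t,P,.07))
robot.set_gripper(.06,35)
x,y=.563,-.394
goto([x,y,.30],84.5); print(robot.get_qpos().round(0))
lin([x,y,.117],feed=.12); robot.set_gripper(0,35); state()
lin([x,y,.32],feed=.12)
R=yaw(robot.get_ee_rot(),18.5); A=np.radians(13); d=np.array([np.cos(A),np.sin(A),0]); c=np.array([.5725,.0275,0])
p=c-.075*d; robot.move_ptp(p+[0,0,.32],R); print(robot.get_qpos().round(0))
lin(p+[0,0,.122],feed=.12); state()
h=lin(c+[0,0,.122],feed=.05,until_force=4); print('hit',h); state()
E
```

```text
t 102.1 tcp [ 0.469 -0.226  0.377] open 0.0452 F [ 0.5  0.2 -0.4]
lid [0.571 0.028 0.026]
loop (array([0.57261956, 0.02672902], dtype=float32), np.float32(-76.34081), np.float32(0.071822226))
[ 26.  28.   7.  74.  -3.  78. -62.]
t 105.9 tcp [ 0.563 -0.394  0.117] open 0.0158 F [-0.5  1.   0.8]
[ -2.  10.  -6.  98.   1.  72. -85.]
t 111.1 tcp [0.5   0.011 0.123] open 0.0158 F [-0.4 -0.3 -2. ]
hit False
t 112.7 tcp [0.572 0.027 0.122] open 0.016 F [ 1.  -0.2 -2. ]
```

```bash
python3 - <<'E'
from h import *
p=np.array(robot.get_ee_pos()); 
lin([*p[:2],.150],feed=.02); state(); lin([*p[:2],.17],feed=.03); robot.dwell(.3); F=[robot.get_wrist_force()[2]]; 
for _ in range(4): robot.dwell(.1); F.append(robot.get_wrist_force()[2])
print('load',np.round(np.mean(F),2))
if np.mean(F)<-3.3:
    lin([*p[:2],.31],feed=.06); lin([.5695,-.1815,.31],feed=.08); robot.dwell(.7)
    lin([.5695,-.1815,.25],feed=.05); robot.dwell(.5); lin([.5695,-.1815,.228],feed=.02); state()
    lin([.5695,-.1815,.214],feed=.02); state()
    t=grab('top'); s=grab('scene','n1')
    P=comp(s,(0,180,60),(5,255,255),(260,180,360,280)); print(P.min(0),P.max(0))
E
```

```text
t 114.3 tcp [0.572 0.027 0.15 ] open 0.0154 F [ 0.1  0.8 -5.5]
load -5.08
t 124.8 tcp [ 0.57  -0.182  0.228] open 0.0157 F [ 0.8 -0.4 -4.4]
t 125.7 tcp [ 0.57  -0.182  0.214] open 0.0156 F [-0.1 -0.2 -1. ]
[282. 208.] [337. 248.]
```

The load came off at the expected height, so the lid is down. I'll withdraw, hang the lifter and check.

```bash
python3 - <<'E'
from h import *
p=np.array(robot.get_ee_pos()); A=np.radians(13); d=np.array([np.cos(A),np.sin(A),0])
lin([*p[:2],.201],feed=.02); state()
q=np.array([*p[:2],.201])-.08*d; print('hit',lin(q,feed=.05,until_force=4)); lin(q+[0,0,.13],feed=.15)
R=yaw(robot.get_ee_rot(),-18.5); x,y=.563,-.394
robot.move_ptp([x,y,.32],R); print(robot.get_qpos().round(0))
lin([x,y,.16],feed=.12); print(lin([x,y,.118],feed=.04,until_force=6)); robot.set_gripper(.05); robot.dwell(.3); lin([x,y,.30],feed=.15)
robot.move_joints([-20,5,0,95,0,80,-10]); state()
t=grab('top','o1'); s=grab('scene','o2')
P=comp(t,(0,200,60),(4,255,255),(295,190,400,286)); r=cv2.minEnclosingCircle(P); print('lid',ray(t,r[0],.106).round(3),r[1]*(1.392-.106)/576.8)
P=comp(t,(4,200,150),(12,255,255),(425,205,460,290)); print('handle',line(t,P,.142))
Q=comp(s,(0,180,60),(5,255,255),(260,180,360,280)); k=cv2.imread('pics/scene0.png')[:,:,::-1].copy(); Q0=comp(dict(pixels=k),(0,180,60),(5,255,255),(260,180,360,280)); print('scene lid now/start',cv2.minEnclosingCircle(Q),cv2.minEnclosingCircle(Q0),len(Q),len(Q0))
a=cv2.resize(t['pixels'][200:300,300:470,::-1],(476,280),interpolation=3); b=cv2.resize(s['pixels'][160:275,230:350,::-1],(292,280),interpolation=3)
e=cv2.resize(t['pixels'][100:,:,::-1],(384,228)); d=cv2.resize(s['pixels'][100:,:,::-1],(384,228))
cv2.imwrite('pics/o.png',np.vstack([np.hstack([a,b]),np.hstack([e,d])]))
E
```

```text
t 126.6 tcp [ 0.57  -0.182  0.201] open 0.0157 F [ 0.1  0.5 -1.1]
hit False
[ 25.  28.   9.  72.  -4.  80. -62.]
False
t 137.2 tcp [0.46  0.11  0.383] open 0.0498 F [ 0.4 -0.2  0.2]
lid [ 0.568 -0.18   0.106] 0.08614633232148444
handle (array([ 0.56285995, -0.39657974], dtype=float32), np.float32(-5.029289), np.float32(0.14493379))
scene lid now/start ((309.5, 227.5), 27.865848541259766) ((309.1071472167969, 227.5), 28.111684799194336) 1618 1620
```

View pics/o.png

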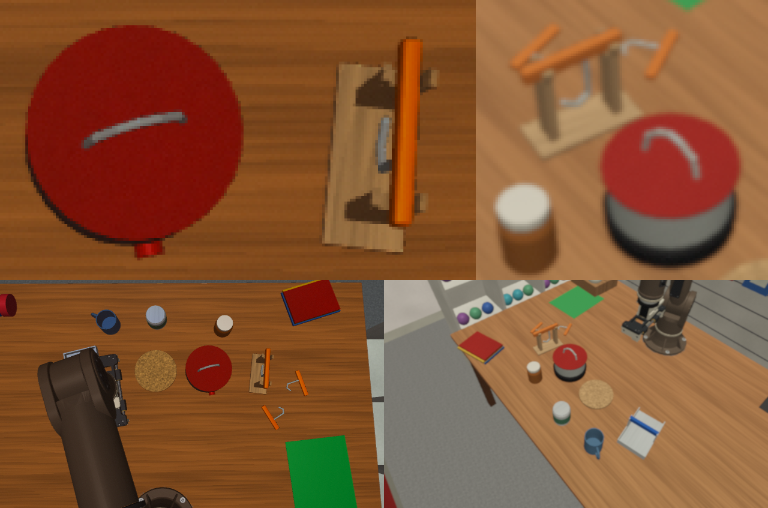

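The lid is seated on the pot at the same pose as at the start, centred within about 2 mm. The lifter hangs in its stand, the tray is empty and flat on the counter, and the jar, tin and mug are where they were. Handing in.

```bash
python3 - <<'E'
from h import *
job.hand_in(); print(robot.get_clock())
E
```

```text
the job is handed in; nothing more can be done
the job is handed in; nothing more can be done
```

The job is handed in at about 137 s of the 210 s allowed, but I could not see two of the four blocks, pink and cream, in the pot at the end. I took the lid off to the trivet with the largest lifter and tipped the tray (pink and green) over the pot. I then dropped in the loose violet and cream blocks, put the lid back on and hung the lifter in its stand.

**What the last checks showed:**
- **Lid:** it is about 1–2 mm off the pot's centre and looks the same as at the start in both views.
- **Lifter:** the handle lies within about 4 mm of where it started, at the same angle to about 2°.
- **Tray:** it is empty and flat in its original place.
- **Jar, tin and mug:** they look where they were in the last picture; I did not measure them.

**What disagreed:** only green and violet were visible in the pot. These are my reasons for thinking pink and cream are there too:
- **Hidden floor:** the dark surface inside the pot measured about 30 mm high instead of the 12 mm floor, so it probably covers blocks lying flat.
- **Stacking:** violet's top sat at about 52–56 mm, as if resting on another block.
- **Nowhere else:** neither block showed up on the counter, under the tray or anywhere else in either camera view.

That is inference, not a direct sighting. Yellow was never in the scene. Violet was knocked a little over a centimetre during the run and was measured again before I picked it up.

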